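# Feed a press die along its guide until it drops into its seat

## Task

Set the loose brass press die flat on the open loading end of the guide plate and let go of it; then push it gently along between the guide rails, flat on the plate and never lifted, until you feel it drop into the shallow round pocket, and leave it lying fully home and flat in there. Do not force it once it has dropped, and leave the tart dish and the cutter ring where they are.

Things in the scene. Friction and masses are not known exactly. Their poses are not given: they have to be found in the camera images.
- die: Loose flat brass disc, 60 mm across and 10 mm thick, about 0.24 kg (the true mass varies by 20 percent), with small black pattern slots on its top. Polished and greased, it slides easily. If an edge hangs on the pocket rim, a second light push settles it. It lies flat on the worktop to the right of the guide plate at the start. Origin: centre of its underside; z up.
- guide_frame: Fixed aluminium frame on the worktop round a flat dark steel plate. Origin on the worktop, z up; x = feeding direction (roughly the robot's left), y across. In this frame, mm: plate top z 14; flared mouth 77 wide at x -72 narrows to 62 at x -45; straight rails from there to x 125, inner faces y +-31, tops z 21 (screws z 23.5); a bar at x 113, top z 21, closes the far end.
- load_point (a point): Middle of the open loading end, on the plate's top (guide_frame x -95, y 0, z 14 mm). Flat plate without rails: it begins between x -146 and -110 and is open up to x -72. Beside it are side runners 12 mm high (y +-52 to +-60), behind it an end tie 8 mm high at x -155 to -145. Axes as guide_frame.
- pocket_nominal (a point): On the plate's top where the pocket is by the drawing (guide_frame x 40, y 0, z 14 mm). The real pocket, 64 mm wide, 4 mm deep, upright wall, lies up to 18 mm before or behind it along x, always on the centre line y 0; not measured. The die, sliding at 1 to 3 N of push, drops in when concentric to about 2 mm: top then 6 mm over the plate, and the wall stops it.
- tart_dish: Small loose fluted aluminium tart dish, 83 mm across, 33 high, standing on the worktop beyond the die: not to be disturbed. Origin: centre of its underside.
- round_cutter: Loose fluted metal cutter ring, 62 mm across, 28 high, standing on the worktop on the robot's side of the guide plate: not to be disturbed. Origin: centre of its underside.
Things that resemble listed ones, but are neither listed nor needed, are in the scene too. Several things look just like the die: the one meant starts nearest to the robot's base.

How it is judged:
By the outcome, as a careful person would: the job done as asked, in the order asked, and still so for the second after the job is handed in, with the robot touching nothing.
It also fails if it takes over 62 s, if anything falls off the work surface, if the arm or the gripper's body presses on something with over 40 N, if the wrist force passes 120 N, or if a joint passes its speed limit or range.

## Robot

A 6-joint arm with a two-finger parallel gripper is mounted at the origin on a cart in front of the work surface, level with it; the furniture and walls round the work are solid. World frame = base frame: x ahead of the robot, y to its left, z up, the work surface at z = 0. Lengths are in m, angles in degrees, forces in N, time in s.
With the tool pointing down it reaches from about 0.35 to 0.875 m from the base axis. Payload 4.2 kg.
Tool frame: the origin (TCP) lies midway between the tips of the shut fingers; the grasp point (between the pads) lies 19 mm behind it (r.pinch_z is the distance from the TCP to the grasp point, in m); z points along the fingers, y is the line along which they close (so a half turn about z gives the same grasp; the last joint's range is limited). The gripper opens to 87 mm and grips with 3 to 60 N. Pads are 19 mm wide; open, the fingers measure 117 mm over their backs; the gripper's body (75 mm by 190 mm) begins 51 mm behind the grasp point.
Start: joints at [-56.345, 22.042, 0.453, 0, -68.411, -14.817], TCP at [0.202, -0.591, 0.223] pointing down, gripper open.
Joint ranges: [-179.83, 179.83], [-69.29, 118.12], [-61.27, 80.66], [-181.25, 117.63], [-171.15, -9.14], [-177.46, 177.46]. Speed limits (degrees/s): [159.86, 159.86, 180, 180, 180, 180].

## Interface

Orientations are given as a 3x3 rotation matrix whose columns are the frame's x, y, z axes.
In Python, from station import r, imaging, models gives the robot as it stands. The module is installed in compiled form; this text tells all that it offers.
- The arm moves only by the tool apply_moves, never from a script. Its argument "moves" is a list of rows, each a list of 2 entries, a list of its own where there are three numbers: the shift along the tool's x, y, z in m, then the turn about the tool's z in degrees. A call has 1 to 5 rows; each row shifts and turns the commanded pose from where the row before left it, along the tool's axes as they then stand; what a row does not reach is not made up. A row lasts 1/12 s, in which the tool goes at most 41.7 mm and 7.16 degrees, less where a joint would pass 70% of its speed; a pose out of reach is approached as far as the arm can. A call is refused whole if a number of a shift passes 0.0417 or a number of a turn 7.16, either way. A call with a gripper value outside its range is refused whole. "hand" is the finger opening in m, from 0 to 0.087, set as the call begins (left out, the last holds). The fingers move at their own pace and stop on an object; the grip force is fixed at half the most. Time passes only in rows, so rows that do not move let the fingers close. It gives the time, the measured TCP pose, the force, the opening and the grip force at its end, in the units of the state.
- r.sense(): the state, without advancing time (a new reading comes with each control period).
- imaging.capture(name): name is "scene" or "top" or "wrist"; returns a dict with "frame" (420x560x3 uint8, blue, green, red), "intrinsics" (3x3 intrinsics, pixels), "eye" and "orientation" of the camera in the world. Camera axes: x right, y down, z forward; pixel columns grow to the right and rows downward; lengths in m; the calibration is good to about 2 mm. The wrist camera is an equidistant fisheye: a pixel r from the principal point sees the ray r / f radians off the axis. A picture is of the moment at which its call begins. There is no depth.
- r.finish_job(): hands the job in; it is judged then, once.
Trained networks look in a picture, given as the dict that the camera call returned (one of the last four; its "shot" number tells which), for a name from the list of things; names that differ only in an ending like _2 or _b are one class to them, and where a whole thing is asked for, a point or a joint stands for the part that bears it (a point fixed in the world has none). Each returns a list of dicts, best first, with "confidence" (0 to 1); they miss things now and then, are a little off and sometimes report something else, mostly with a low value. They report only what shows in the picture. A call takes as long as a camera call. They do not tell look-alikes from the thing itself.
- models.cut_out(picture, target): "region" (420x560 bool, what is visible of it) and "extent" ([left, top, width, height] as shares, 0 to 1, of the picture: columns of its width, rows of its height, round what is visible of it).
- models.place_of(picture, target): "at" ([column, row] as shares, 0 to 1, of the picture: columns of its width, rows of its height: a listed point, or the origin of a listed thing).
The state is a dict: "time_s": time; "joints": joint angles; "joint_velocities": joint speeds; "effort": joint torques, N m; "tcp_pos": TCP position; "ee_rot": TCP orientation; "wrist_force": force on the tool from outside, world axes, zero at the start; "moment": the same for the moment, N m; "gripper_width": opening from 0.0 (shut) to 1.0 (fully open); "gripper_force": force on a finger pad.
Only numpy, scipy, OpenCV 4.12 (cv2) and the standard library are available. Lean on these libraries where they do the work, as an engineer would, in place of code of your own. Each camera call takes 0.05 s, during which the arm holds its last target. There are 200 camera calls.

## Working session

There is one attempt and no reset: what is moved stays moved. The work goes in short steps, Python scripts to look and compute and a tool call to move; the robot and the scene stay as the last step left them, time stands still between calls to the robot, and variables do not carry over. Pictures are saved under pics/ and viewed, at most 11 in all, crops included, and the job is handed in when it is done.

Besides the shell and the picture viewer there is one more tool, called by a JSON object that holds its "name" and its "arguments", one argument or row to a line. apply_moves: Moves the arm, as the interface text tells. Its arguments: {"type":"object","properties":{"moves":{"type":"array"},"hand":{"type":"number"}},"required":["moves"]}

```bash
mkdir -p pics
cat > h.py <<'E'
from station import r, imaging, models
import numpy as np, cv2
def ray(p,uv):
    K=np.array(p["intrinsics"]);R=np.array(p["orientation"]);x=(uv[0]-K[0,2])/K[0,0];y=(uv[1]-K[1,2])/K[1,1]
    if p.get("fish"):
        t=np.hypot(x,y);s=np.sin(t)/t if t>1e-9 else 1;d=np.array([x*s,y*s,np.cos(t)])
    else: d=np.array([x,y,1.]);d/=np.linalg.norm(d)
    return np.array(p["eye"]),R@d
def atz(p,uv,z):
    e,d=ray(p,uv);return e+d*(z-e[2])/d[2]
def cap(n):
    p=imaging.capture(n);q=dict(p);q["fish"]=n=="wrist";return p,q
def tri(rs):
    A=np.zeros((3,3));b=np.zeros(3)
    for e,d in rs:
        M=np.eye(3)-np.outer(d,d);A+=M;b+=M@e
    return np.linalg.solve(A,b)
E
cat > a.py <<'E'
from h import *
np.set_printoptions(precision=4,suppress=True)
for n in ["scene","top"]:
    p,q=cap(n);cv2.imwrite(f"pics/{n}0.png",p["frame"]);print(n,q["eye"])
    for t in ["die","guide_frame","load_point","pocket_nominal","tart_dish","round_cutter"]:
        for o in models.place_of(p,t)[:6]:
            uv=np.array(o["at"])*[560,420];print(t,round(o["confidence"],2),uv.round(1),atz(q,uv,.014 if t in("load_point","pocket_nominal") else 0)[:2])
s=r.sense();print(s["time_s"],s["ee_rot"],s["tcp_pos"],r.pinch_z)
E
python3 a.py
```

```text
scene [-0.2369 -0.8959  0.7828]
die 0.89 [386.8 313.8] [ 0.4643 -0.5687]
die 0.66 [420.4 274.3] [ 0.6239 -0.5552]
die 0.45 [311.9 243.7] [ 0.5318 -0.3035]
guide_frame 0.66 [213.4 184.8] [0.5366 0.0789]
guide_frame 0.17 [312.9 246.6] [ 0.5248 -0.3125]
load_point 0.86 [228.  190.8] [0.5313 0.0083]
pocket_nominal 0.57 [205.8 172.4] [0.5517 0.1303]
tart_dish 0.89 [376.7 248.1] [ 0.632  -0.4284]
round_cutter 0.94 [220. 258.] [ 0.3343 -0.1823]
top [ 0.3233 -0.1974  1.3968]
die 0.9 [406.  226.6] [ 0.4579 -0.5702]
die 0.79 [310.4 197.7] [ 0.53   -0.3116]
die 0.76 [370.3 201.6] [ 0.5234 -0.4738]
die 0.68 [398.6 167.4] [ 0.6194 -0.551 ]
guide_frame 0.84 [169.4 189.4] [0.5429 0.0679]
pocket_nominal 0.89 [149.4 190.5] [0.5364 0.1179]
tart_dish 0.9 [351.8 162.3] [ 0.6302 -0.423 ]
round_cutter 0.49 [310.3 198.6] [ 0.5274 -0.3113]
0.7 [[-0.9464 -0.323   0.    ]
 [-0.323   0.9464 -0.    ]
 [-0.     -0.     -1.    ]] [ 0.2018 -0.5915  0.2226] 0.0187
```

View pics/top0.png

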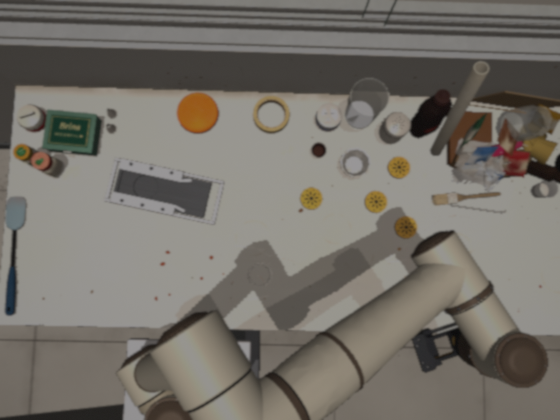

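View pics/scene0.png

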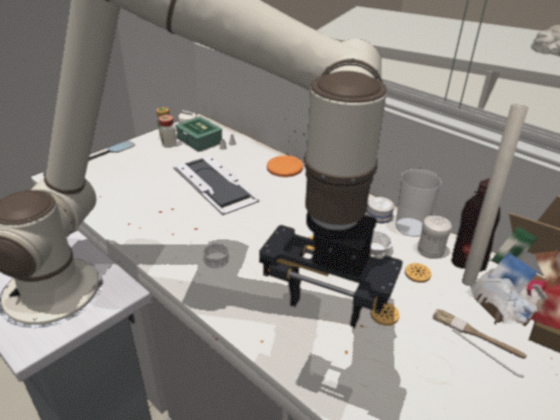

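Top picture: four die-like discs at (311,198), (376,202), (399,167) and (406,227). Their distances from the base are about 0.615, 0.706, 0.829 and 0.731 m, so the one at (311,198) is the die meant. The tart dish is at (352,163), the cutter ring at about (259,273), and the frame at (168,190) with its loading end on the right. I'll move high over the die to measure it and confirm with a crop.

{"name": "apply_moves", "arguments": {
  "moves": [
    [[-0.0333, 0.0132, 0], 0],
    [[-0.0333, 0.0132, 0], 0],
    [[-0.0333, 0.0132, 0], 0],
    [[-0.0333, 0.0132, 0], 0],
    [[-0.0333, 0.0132, 0], 0]
  ]
}}

```text
time_s: 1.12
tcp_pos: [0.3391, -0.4742, 0.2228]
ee_rot: [[-0.947, -0.323, 0.0], [-0.323, 0.947, -0.0], [-0.0, -0.0, -1.0]]
wrist_force: [0.1, -0.2, -0.8]
gripper_width: 1.0
gripper_force: 0.0
```

{"name": "apply_moves", "arguments": {
  "moves": [
    [[-0.0333, 0.0132, 0], 0],
    [[-0.0333, 0.0132, 0], 0],
    [[-0.0333, 0.0132, 0], 0],
    [[-0.0333, 0.0132, 0], 0],
    [[0, 0, 0], 0]
  ]
}}

```text
time_s: 1.53
tcp_pos: [0.4513, -0.3791, 0.2226]
ee_rot: [[-0.945, -0.328, 0.002], [-0.328, 0.945, -0.0], [-0.002, -0.001, -1.0]]
wrist_force: [-0.1, -0.6, 0.2]
gripper_width: 0.999
gripper_force: 0.0
```

```bash
cat > b.py <<'E'
from h import *
import sys,json,os
np.set_printoptions(precision=4,suppress=True)
tag=sys.argv[1];n=sys.argv[2]; T=sys.argv[3:]
p,q=cap(n);f=p["frame"].copy();print(n,q["eye"])
for t in T:
    for o in models.place_of(p,t)[:5]:
        uv=np.array(o["at"])*[560,420];z=.014 if t in("load_point","pocket_nominal") else 0
        e,d=ray(q,uv);print(t,round(o["confidence"],2),uv.round(1),atz(q,uv,z)[:2],"e",e,"d",d)
    if t in("die","tart_dish","round_cutter"):
        for o in models.cut_out(p,t)[:5]:
            v,u=np.nonzero(o["region"]);e,d=ray(q,(u.mean(),v.mean()));print(" cut",t,round(o["confidence"],2),u.mean().round(1),v.mean().round(1),len(u),atz(q,(u.mean(),v.mean()),.01)[:2],"d",d)
cv2.imwrite(f"pics/{tag}.png",f)
np.savez(f"pics/{tag}.npz",frame=f,**{k:np.array(q[k]) for k in("intrinsics","eye","orientation","fish")})
s=r.sense();print(s["time_s"],s["tcp_pos"],s["wrist_force"])
E
python3 b.py w1 wrist die load_point pocket_nominal guide_frame tart_dish
```

```text
wrist [ 0.3775 -0.4048  0.384 ]
die 0.73 [312.4 252.2] [ 0.5291 -0.3114] e [ 0.3775 -0.4048  0.384 ] d [ 0.3582  0.2205 -0.9072]
die 0.71 [130.8 254.5] [ 0.6201 -0.5465] e [ 0.3775 -0.4048  0.384 ] d [ 0.5098 -0.2979 -0.807 ]
die 0.63 [182.9 205.9] [ 0.5244 -0.488 ] e [ 0.3775 -0.4048  0.384 ] d [ 0.3502 -0.1985 -0.9154]
die 0.6 [143.  137.2] [ 0.4557 -0.5626] e [ 0.3775 -0.4048  0.384 ] d [ 0.1851 -0.3736 -0.9089]
 cut die 0.97 311.5 251.5 1657 [ 0.5246 -0.3153] d [ 0.3573  0.2173 -0.9084]
 cut die 0.74 137.9 136.4 1616 [ 0.4546 -0.5656] d [ 0.1861 -0.3881 -0.9026]
 cut die 0.65 183.5 205.3 1823 [ 0.5196 -0.4853] d [ 0.3482 -0.1974 -0.9164]
 cut die 0.6 132.8 248.5 653 [ 0.6035 -0.5413] d [ 0.4937 -0.2983 -0.8169]
tart_dish 0.64 [203.9 284.5] [ 0.6253 -0.434 ] e [ 0.3775 -0.4048  0.384 ] d [ 0.5411 -0.0638 -0.8386]
 cut tart_dish 0.75 209.7 307.6 764 [ 0.653  -0.4169] d [ 0.5928 -0.0261 -0.805 ]
1.9333 [ 0.4463 -0.3831  0.2226] [ 0.0361  0.4793 -0.451 ]
```

```bash
python3 -c "
import cv2
f=cv2.imread('pics/w1.png');cv2.imwrite('pics/w1c.png',cv2.resize(f[90:360,80:400],None,fx=2.2,fy=2.2,interpolation=2))"
```

```text
(no output)
```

View pics/w1c.png

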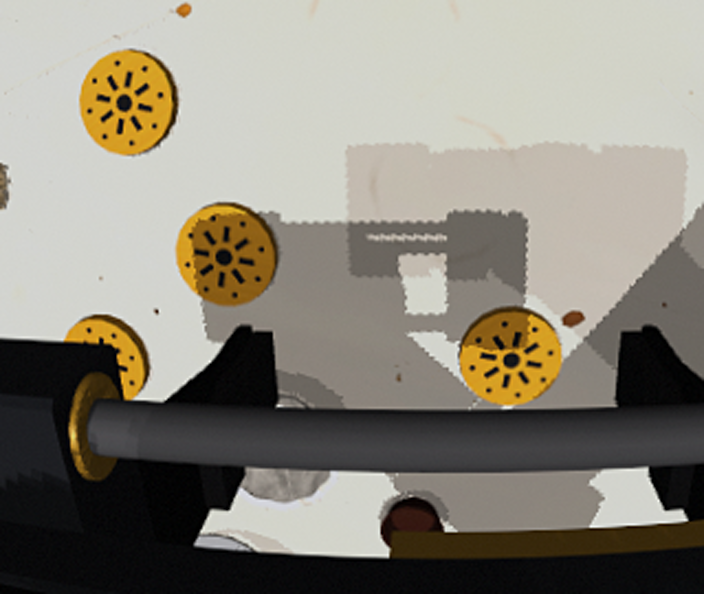

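{"name": "apply_moves", "arguments": {
  "moves": [
    [[-0.0333, 0.0132, 0], 0],
    [[-0.0333, 0.0132, 0], 0],
    [[-0.0333, 0.0132, 0], 0],
    [[0, 0, 0], 0]
  ]
}}

```text
time_s: 2.27
tcp_pos: [0.5323, -0.3103, 0.2222]
ee_rot: [[-0.945, -0.326, 0.002], [-0.326, 0.945, -0.0], [-0.002, -0.001, -1.0]]
wrist_force: [0.3, -0.9, 0.5]
gripper_width: 1.001
gripper_force: 0.0
```

```bash
python3 b.py w2 wrist die load_point pocket_nominal guide_frame
```

```text
wrist [ 0.4585 -0.3358  0.3837]
die 0.89 [285.7 176.5] [ 0.5278 -0.3082] e [ 0.4585 -0.3358  0.3837] d [ 0.1773  0.0707 -0.9816]
die 0.82 [150.5 131.1] [ 0.526  -0.4858] e [ 0.4585 -0.3358  0.3837] d [ 0.1617 -0.3592 -0.9192]
die 0.8 [115.1  63.2] [ 0.4551 -0.5618] e [ 0.4585 -0.3358  0.3837] d [-0.0077 -0.5075 -0.8616]
die 0.68 [ 94.5 183.8] [ 0.6176 -0.5517] e [ 0.4585 -0.3358  0.3837] d [ 0.3399 -0.4611 -0.8197]
 cut die 0.89 93.9 184.8 1299 [ 0.6152 -0.5468] d [ 0.343  -0.4618 -0.818 ]
 cut die 0.78 148.9 128.3 1824 [ 0.5215 -0.4849] d [ 0.1548 -0.3659 -0.9177]
 cut die 0.68 281.2 175.2 1982 [ 0.5263 -0.3144] d [ 0.1783  0.0563 -0.9824]
 cut die 0.56 109.7 63.0 1510 [ 0.4564 -0.564 ] d [-0.0048 -0.5211 -0.8535]
2.5667 [ 0.5279 -0.3135  0.2227] [-0.0613  0.1257  0.3065]
```

The crop shows four identical slotted brass discs at (128,102), (226,254), (105,355) and (511,358). The one at (511,358), raw (312,252), lies at a radius of 0.614 m, the nearest to the base, and it sits between the open fingers. The fluted dish is behind the bar at about (285,470). Next I measure the die's top from its colour in both views.

```bash
cat > c.py <<'E'
from h import *
np.set_printoptions(precision=4,suppress=True)
rs=[];P=[]
for t,c in (("w1",(312,252)),("w2",(283,176))):
    p=dict(np.load(f"pics/{t}.npz"));p["fish"]=True
    h=cv2.cvtColor(p["frame"],cv2.COLOR_BGR2HSV);m=((h[...,0]>15)&(h[...,0]<32)&(h[...,1]>140)&(h[...,2]>60)).astype(np.uint8)
    k=np.zeros_like(m);cv2.circle(k,c,36,1,-1);m&=k
    cs=max(cv2.findContours(m,0,2)[0],key=cv2.contourArea);hl=cv2.convexHull(cs)[:,0]
    u,v=c0=cv2.fitEllipse(hl)[0];rs.append(ray(p,c0))
    w=np.array([atz(p,x,.01) for x in hl])[:,:2].astype(np.float32);print(t,c0,atz(p,c0,.01)[:2],cv2.minEnclosingCircle(w))
print(tri(rs))
E
python3 c.py
```

```text
w1 (311.6053771972656, 251.6456298828125) [ 0.5248 -0.3151] ((0.5258944034576416, -0.31514397263526917), 0.030923523008823395)
w2 (281.5631408691406, 175.2729949951172) [ 0.5262 -0.314 ] ((0.5267001986503601, -0.31410354375839233), 0.029736651107668877)
[ 0.5274 -0.3136  0.0034]
```

{"name": "apply_moves", "arguments": {
  "moves": [
    [[0.002, 0, 0.035], 0],
    [[0, 0, 0.035], 0],
    [[0, 0, 0.035], 0],
    [[0, 0, 0.035], 0],
    [[0, 0, 0.035], 0]
  ]
}}

```text
time_s: 2.98
tcp_pos: [0.5262, -0.3142, 0.0467]
ee_rot: [[-0.947, -0.321, 0.001], [-0.321, 0.947, -0.0], [-0.001, -0.001, -1.0]]
wrist_force: [1.0, -0.0, -0.3]
gripper_width: 0.996
gripper_force: 0.0
```

{"name": "apply_moves", "arguments": {
  "moves": [
    [[0, 0, 0.025], 0],
    [[0, 0, 0.008], 0],
    [[0, 0, 0.004], 0],
    [[0, 0, 0], 0],
    [[0, 0, 0], 0]
  ]
}}

```text
time_s: 3.4
tcp_pos: [0.5281, -0.314, 0.0124]
ee_rot: [[-0.946, -0.323, 0.003], [-0.323, 0.946, -0.001], [-0.002, -0.002, -1.0]]
wrist_force: [0.4, 0.5, -0.7]
gripper_width: 0.998
gripper_force: 0.0
```

{"name": "apply_moves", "arguments": {
  "moves": [
    [[0.001, 0, 0.004], 0],
    [[0, 0, 0.003], 0],
    [[0, 0, 0.002], 0],
    [[0, 0, 0], 0],
    [[0, 0, 0], 0]
  ]
}}

```text
time_s: 3.82
tcp_pos: [0.5261, -0.3135, 0.0017]
ee_rot: [[-0.946, -0.323, 0.0], [-0.323, 0.946, -0.0], [-0.0, -0.0, -1.0]]
wrist_force: [-0.7, 0.6, 1.1]
gripper_width: 1.002
gripper_force: 0.0
```

{"name": "apply_moves", "arguments": {
  "moves": [
    [[0, 0, 0], 0],
    [[0, 0, 0], 0],
    [[0, 0, 0], 0],
    [[0, 0, 0], 0],
    [[0, 0, 0], 0]
  ],
  "hand": 0.05
}}

```text
time_s: 4.23
tcp_pos: [0.5261, -0.3135, 0.0016]
ee_rot: [[-0.946, -0.323, 0.0], [-0.323, 0.946, 0.0], [-0.0, -0.0, -1.0]]
wrist_force: [0.3, -0.6, 0.7]
gripper_width: 0.706
gripper_force: 0.0
```

{"name": "apply_moves", "arguments": {
  "moves": [
    [[0, 0, 0], 0],
    [[0, 0, 0], 0],
    [[0, 0, 0], 0]
  ]
}}

```text
time_s: 4.48
tcp_pos: [0.5261, -0.3135, 0.0016]
ee_rot: [[-0.946, -0.323, 0.0], [-0.323, 0.946, -0.0], [-0.0, -0.0, -1.0]]
wrist_force: [0.0, 0.8, -0.3]
gripper_width: 0.679
gripper_force: 30.0
```

{"name": "apply_moves", "arguments": {
  "moves": [
    [[0, 0, -0.01], 0],
    [[0, 0, -0.03], 0],
    [[0, 0, -0.035], 0],
    [[0, 0, -0.035], 0],
    [[0, 0, -0.035], 0]
  ]
}}

```text
time_s: 4.9
tcp_pos: [0.5252, -0.3132, 0.1481]
ee_rot: [[-0.946, -0.323, -0.001], [-0.323, 0.946, 0.001], [0.001, 0.001, -1.0]]
wrist_force: [1.1, -0.2, -3.8]
gripper_width: 0.677
gripper_force: 30.0
```

{"name": "apply_moves", "arguments": {
  "moves": [
    [[-0.006, 0.033, -0.01], 0],
    [[-0.006, 0.033, -0.01], 0],
    [[-0.006, 0.033, -0.01], 0],
    [[-0.006, 0.033, -0.01], 0],
    [[-0.006, 0.033, -0.01], 0]
  ]
}}

```text
time_s: 5.32
tcp_pos: [0.4999, -0.1462, 0.1972]
ee_rot: [[-0.947, -0.322, -0.001], [-0.322, 0.947, 0.0], [0.0, 0.001, -1.0]]
wrist_force: [0.7, 1.0, -2.9]
gripper_width: 0.681
gripper_force: 30.0
```

{"name": "apply_moves", "arguments": {
  "moves": [
    [[-0.006, 0.02, 0], 0],
    [[0, 0, 0], 0],
    [[0, 0, 0], 0]
  ]
}}

```text
time_s: 5.57
tcp_pos: [0.4999, -0.1257, 0.1971]
ee_rot: [[-0.946, -0.325, 0.0], [-0.325, 0.946, 0.0], [-0.0, 0.0, -1.0]]
wrist_force: [-0.1, 0.6, -2.0]
gripper_width: 0.68
gripper_force: 30.0
```

```bash
python3 b.py w3 wrist guide_frame load_point pocket_nominal round_cutter
```

```text
wrist [ 0.4263 -0.1512  0.3587]
 cut round_cutter 0.86 287.7 22.4 549 [ 0.3285 -0.1791] d [-0.2693 -0.0766 -0.96  ]
5.8667 [ 0.5002 -0.1276  0.1961] [ 0.1558  0.0165 -2.5038]
```

View pics/w3.png

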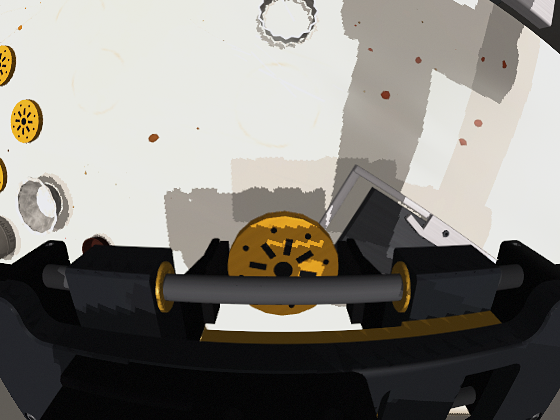

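The wrist view shows the die held between the fingers at (283,262), the cutter ring at (287,22), and the frame's loading corner partly hidden at (360,190). I'll move beyond the plate to see all of it.

{"name": "apply_moves", "arguments": {
  "moves": [
    [[-0.03, 0.011, 0], 0],
    [[-0.03, 0.011, 0], 0],
    [[-0.03, 0.011, 0], 0],
    [[-0.03, 0.011, 0], 0],
    [[-0.03, 0.011, 0], 0]
  ]
}}

```text
time_s: 6.28
tcp_pos: [0.6256, -0.0262, 0.196]
ee_rot: [[-0.947, -0.322, -0.001], [-0.322, 0.947, -0.0], [0.001, 0.0, -1.0]]
wrist_force: [0.9, -0.8, -1.9]
gripper_width: 0.676
gripper_force: 30.0
```

{"name": "apply_moves", "arguments": {
  "moves": [
    [[-0.03, 0.011, 0], 0],
    [[0, 0, 0], 0],
    [[0, 0, 0], 0]
  ]
}}

```text
time_s: 6.53
tcp_pos: [0.6501, -0.0058, 0.1948]
ee_rot: [[-0.946, -0.323, -0.002], [-0.323, 0.946, -0.0], [0.002, 0.0, -1.0]]
wrist_force: [-0.5, -0.7, -1.6]
gripper_width: 0.677
gripper_force: 30.0
```

```bash
python3 b.py w4 wrist guide_frame load_point pocket_nominal; python3 -c "
from h import *
print(np.round(r.sense()['joints'],1))"
```

```text
wrist [ 0.5769 -0.0311  0.3566]
6.7333 [ 0.6487 -0.0073  0.1965] [-0.4884  0.3305 -2.0321]
[ 13.6  25.4   1.9   0.  -66.6 -84.9]
```

View pics/w4.png

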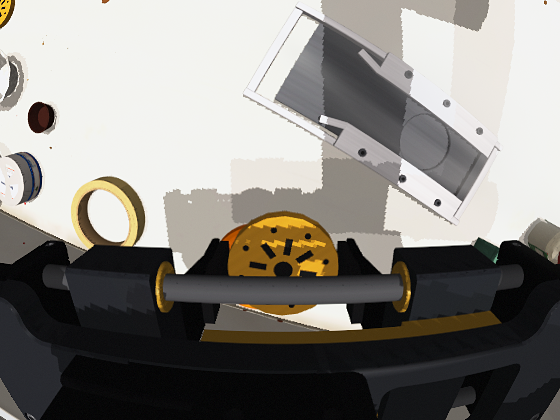

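```bash
cat > ortho.py <<'E'
from h import *
import sys
def ortho(tag,z,X=(.41,.68),Y=(-.12,.24),s=2200):
    p=dict(np.load(f"pics/{tag}.npz"));K=p["intrinsics"];R=p["orientation"];e=p["eye"]
    W=int((Y[1]-Y[0])*s);H=int((X[1]-X[0])*s);c,w=np.meshgrid(np.arange(W),np.arange(H))
    P=np.stack([X[1]-w/s,Y[1]-c/s,np.full(c.shape,z)],-1)-e;q=P@R
    rr=np.hypot(q[...,0],q[...,1]);th=np.arctan2(rr,q[...,2]);k=th/np.maximum(rr,1e-9)
    u=(K[0,0]*q[...,0]*k+K[0,2]).astype(np.float32);v=(K[1,1]*q[...,1]*k+K[1,2]).astype(np.float32)
    return cv2.remap(p["frame"],u,v,cv2.INTER_CUBIC)
if __name__=="__main__":
    cv2.imwrite(sys.argv[3],ortho(sys.argv[1],float(sys.argv[2])))
E
python3 ortho.py w4 0.014 pics/o4.png
```

```text
(no output)
```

View pics/o4.png

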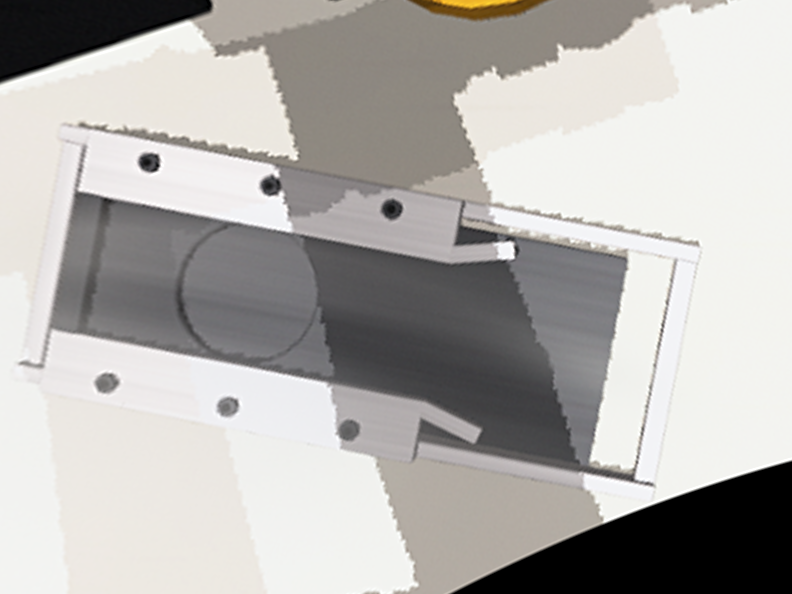

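The rectified view (2.2 px/mm, plane z = 14 mm) shows the following:
- Rails and runners slope 10.7°.
- The pocket circle is centred at about (247,293), 140 px or 64 mm wide.
- The plate's edge is at (606,361), the tie's outer edge at (677,375), and the mouth tips at (516,250) and (476,440).

So the feed direction is (0.186, 0.983), and the pocket is at frame x of about 44 mm. I'll check the plate height from a second wrist place.

{"name": "apply_moves", "arguments": {
  "moves": [
    [[-0.013, 0.038, 0], 0],
    [[-0.013, 0.038, 0], 0],
    [[0, 0, 0], 0],
    [[0, 0, 0], 0]
  ]
}}

```text
time_s: 7.07
tcp_pos: [0.649, 0.0753, 0.197]
ee_rot: [[-0.946, -0.325, 0.0], [-0.325, 0.946, 0.0], [-0.0, 0.0, -1.0]]
wrist_force: [0.3, -0.6, -2.7]
gripper_width: 0.677
gripper_force: 30.0
```

```bash
python3 b.py w5 wrist
cat > z.py <<'E'
from ortho import *
g=lambda t,z:cv2.Laplacian(cv2.GaussianBlur(cv2.cvtColor(ortho(t,z),6),(0,0),2),cv2.CV_32F)
# patches (cols,rows): pocket circle, plate edge, screws
for n,(a,b,c,d) in dict(pocket=(165,330,235,350),edge=(575,640,290,440),rail=(340,520,195,275),screw=(370,415,190,230)).items():
    best=[]
    for z in np.arange(-.004,.034,.002):
        A=g("w4",z);B=g("w5",z)
        s=cv2.matchTemplate(B[c-14:d+14,a-14:b+14],A[c:d,a:b],5);_,m,_,l=cv2.minMaxLoc(s)
        best.append((round(z,3),round(float(m),2),l[0]-14,l[1]-14))
    print(n,sorted(best,key=lambda t:t[2]**2+t[3]**2)[:4])
E
python3 z.py
```

```text
wrist [0.5754 0.0498 0.3586]
7.1167 [0.649  0.0742 0.197 ] [ 0.4143 -0.0038 -1.738 ]
pocket [(np.float64(0.01), 0.32, 0, -1), (np.float64(0.008), 0.34, 1, -1), (np.float64(0.012), 0.33, -1, -1), (np.float64(0.006), 0.34, 2, -1)]
edge [(np.float64(0.018), 0.54, -3, 1), (np.float64(0.02), 0.52, -4, 1), (np.float64(0.022), 0.5, -5, 0), (np.float64(0.024), 0.48, -6, 0)]
rail [(np.float64(0.02), 0.69, 0, 0), (np.float64(0.018), 0.69, 1, 0), (np.float64(0.022), 0.69, -1, 0), (np.float64(0.016), 0.69, 2, 0)]
screw [(np.float64(0.022), 0.76, 0, 0), (np.float64(0.02), 0.77, 1, -1), (np.float64(0.024), 0.76, -1, -1), (np.float64(0.018), 0.78, 2, -1)]
```

{"name": "apply_moves", "arguments": {
  "moves": [
    [[0.037, -0.0092, 0], 0],
    [[0.037, -0.0092, 0], 0],
    [[0.037, -0.0092, 0], 0],
    [[0.037, -0.0092, 0], 0]
  ]
}}

```text
time_s: 7.45
tcp_pos: [0.5192, -0.0108, 0.1966]
ee_rot: [[-0.947, -0.321, -0.0], [-0.321, 0.947, -0.0], [0.0, -0.0, -1.0]]
wrist_force: [0.4, -0.4, -1.5]
gripper_width: 0.682
gripper_force: 30.0
```

{"name": "apply_moves", "arguments": {
  "moves": [
    [[0, 0, 0], -6.7],
    [[0, 0, 0], -6.7],
    [[0, 0, 0], -6.7],
    [[0, 0, 0], -6.7],
    [[0, 0, 0], -6.7]
  ]
}}

```text
time_s: 7.87
tcp_pos: [0.5207, -0.0102, 0.1972]
ee_rot: [[-0.608, -0.794, 0.001], [-0.794, 0.608, 0.0], [-0.001, -0.001, -1.0]]
wrist_force: [0.0, -0.8, -2.9]
gripper_width: 0.68
gripper_force: 30.0
```

{"name": "apply_moves", "arguments": {
  "moves": [
    [[0, 0, 0], -6.7],
    [[0, 0, 0], -6.7],
    [[0, 0, 0], -6.7],
    [[0, 0, 0], -6.8],
    [[0, 0, 0], 0]
  ]
}}

```text
time_s: 8.28
tcp_pos: [0.5209, -0.0099, 0.197]
ee_rot: [[-0.187, -0.982, 0.001], [-0.982, 0.187, -0.0], [-0.0, -0.001, -1.0]]
wrist_force: [-0.6, 0.1, -2.0]
gripper_width: 0.677
gripper_force: 30.0
```

{"name": "apply_moves", "arguments": {
  "moves": [
    [[0, 0, 0.035], 0],
    [[0, 0, 0.035], 0],
    [[0, 0, 0.035], 0],
    [[0, 0, 0.02], 0],
    [[0, 0, 0], 0]
  ]
}}

```text
time_s: 8.7
tcp_pos: [0.5174, -0.0103, 0.0674]
ee_rot: [[-0.192, -0.981, -0.01], [-0.981, 0.192, -0.002], [0.004, 0.009, -1.0]]
wrist_force: [-1.2, 0.2, -1.8]
gripper_width: 0.679
gripper_force: 30.0
```

```bash
python3 -c "
from h import *
s=r.sense();print(s['time_s'],s['tcp_pos'],np.round(s['ee_rot'],4),s['wrist_force'],np.round(s['joints'],1))"
```

```text
8.7 [ 0.51736277 -0.01027251  0.06736722] [[-0.192  -0.9813 -0.0101]
 [-0.9814  0.192  -0.0021]
 [ 0.004   0.0095 -0.9999]] [-1.18137419  0.18152446 -1.76336629] [ 16.8  21.9 -25.6  -0.1 -43.1 -27.8]
```

{"name": "apply_moves", "arguments": {
  "moves": [
    [[0, 0, 0.02], 0],
    [[0, 0, 0.01], 0],
    [[0, 0, 0], 0],
    [[0, 0, 0], 0],
    [[0, 0, 0], 0]
  ]
}}

```text
time_s: 9.12
tcp_pos: [0.5224, -0.0085, 0.043]
ee_rot: [[-0.187, -0.982, 0.003], [-0.982, 0.187, 0.0], [-0.001, -0.002, -1.0]]
wrist_force: [0.6, 0.6, -2.4]
gripper_width: 0.682
gripper_force: 30.0
```

{"name": "apply_moves", "arguments": {
  "moves": [
    [[0, 0.0015, 0.01], 0],
    [[0, 0, 0.008], 0],
    [[0, 0, 0.005], 0],
    [[0, 0, 0], 0],
    [[0, 0, 0], 0]
  ]
}}

```text
time_s: 9.53
tcp_pos: [0.5199, -0.0083, 0.0186]
ee_rot: [[-0.187, -0.982, -0.0], [-0.982, 0.187, -0.0], [0.0, 0.0, -1.0]]
wrist_force: [0.3, 0.2, -2.3]
gripper_width: 0.678
gripper_force: 30.0
```

{"name": "apply_moves", "arguments": {
  "moves": [
    [[0, 0, 0.001], 0],
    [[0, 0, 0.001], 0],
    [[0, 0, 0], 0],
    [[0, 0, 0], 0]
  ]
}}

```text
time_s: 9.87
tcp_pos: [0.5199, -0.0082, 0.0167]
ee_rot: [[-0.187, -0.982, 0.0], [-0.982, 0.187, 0.0], [-0.0, -0.0, -1.0]]
wrist_force: [1.2, 0.3, -1.6]
gripper_width: 0.679
gripper_force: 30.0
```

{"name": "apply_moves", "arguments": {
  "moves": [
    [[0, 0, 0.0007], 0],
    [[0, 0, 0], 0],
    [[0, 0, 0], 0]
  ]
}}

```text
time_s: 10.12
tcp_pos: [0.5198, -0.0082, 0.0158]
ee_rot: [[-0.187, -0.982, -0.0], [-0.982, 0.187, -0.0], [0.0, 0.0, -1.0]]
wrist_force: [-0.4, 0.6, -3.5]
gripper_width: 0.677
gripper_force: 30.0
```

{"name": "apply_moves", "arguments": {
  "moves": [
    [[0, 0, 0.0006], 0],
    [[0, 0, 0], 0],
    [[0, 0, 0], 0]
  ]
}}

```text
time_s: 10.37
tcp_pos: [0.52, -0.0082, 0.0155]
ee_rot: [[-0.187, -0.982, 0.0], [-0.982, 0.187, 0.0], [-0.0, -0.0, -1.0]]
wrist_force: [-0.7, 0.3, 0.3]
gripper_width: 0.673
gripper_force: 30.0
```

The load has come off the wrist at TCP z = 15.5 mm, so the die is on the plate. I release it.

{"name": "apply_moves", "arguments": {
  "moves": [
    [[0, 0, 0], 0],
    [[0, 0, 0], 0],
    [[0, 0, 0], 0],
    [[0, 0, 0], 0],
    [[0, 0, 0], 0]
  ],
  "hand": 0.078
}}

```text
time_s: 10.78
tcp_pos: [0.5199, -0.0082, 0.0153]
ee_rot: [[-0.187, -0.982, 0.0], [-0.982, 0.187, 0.0], [-0.0, -0.0, -1.0]]
wrist_force: [0.1, 0.4, 0.2]
gripper_width: 0.89
gripper_force: 0.0
```

{"name": "apply_moves", "arguments": {
  "moves": [
    [[0, 0, -0.004], 0],
    [[0, 0, -0.015], 0],
    [[0, 0, -0.03], 0],
    [[0, 0, -0.03], 0],
    [[0, 0, 0], 0]
  ]
}}

```text
time_s: 11.2
tcp_pos: [0.524, -0.0075, 0.1002]
ee_rot: [[-0.185, -0.983, 0.012], [-0.983, 0.185, 0.002], [-0.004, -0.011, -1.0]]
wrist_force: [0.7, 0.0, 0.2]
gripper_width: 0.897
gripper_force: 0.0
```

```bash
python3 b.py w6 wrist die; python3 b.py t6 top die
```

```text
wrist [ 0.5065 -0.0834  0.2615]
die 0.65 [290.7 213.4] [ 0.5178 -0.0008] e [ 0.5065 -0.0834  0.2615] d [ 0.0414  0.3008 -0.9528]
 cut die 0.87 288.7 214.2 4597 [ 0.5191 -0.0036] d [ 0.048   0.3019 -0.9521]
11.35 [ 0.5196 -0.0082  0.0946] [-0.0339  0.498  -0.2311]
top [ 0.3233 -0.1974  1.3968]
die 0.97 [408.1 229.2] [ 0.451  -0.5759] e [ 0.3233 -0.1974  1.3968] d [ 0.0879 -0.2606 -0.9614]
die 0.8 [396.9 169.9] [ 0.6124 -0.5462] e [ 0.3233 -0.1974  1.3968] d [ 0.1968 -0.2376 -0.9512]
die 0.7 [373.  201.1] [ 0.5249 -0.4811] e [ 0.3233 -0.1974  1.3968] d [ 0.14   -0.1971 -0.9703]
die 0.5 [194.7 198.5] [ 0.52   -0.0008] e [ 0.3233 -0.1974  1.3968] d [ 0.1381  0.138  -0.9808]
 cut die 0.86 398.1 167.3 341 [ 0.6174 -0.547 ] d [ 0.2014 -0.2395 -0.9498]
 cut die 0.76 405.2 227.0 428 [ 0.4557 -0.5653] d [ 0.0919 -0.2553 -0.9625]
 cut die 0.63 375.0 201.5 369 [ 0.5226 -0.4843] d [ 0.1393 -0.2006 -0.9697]
 cut die 0.54 197.5 200.7 92 [ 0.5128 -0.01  ] d [ 0.1341  0.1327 -0.982 ]
11.5 [ 0.5189 -0.0084  0.0932] [ 0.0778  0.4744 -0.0032]
```

View pics/w6.png

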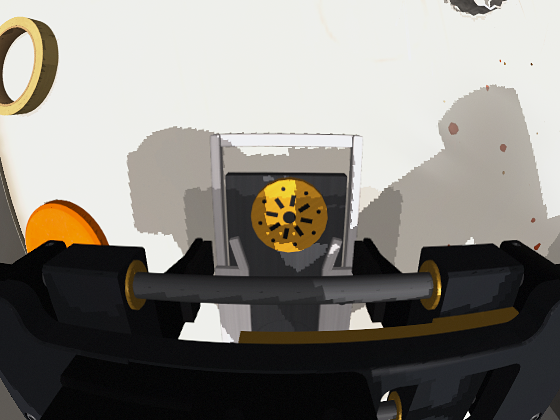

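The wrist view shows the die at (289,216), lying flat and free on the plate, centred between the runners and clear of the mouth tips at (237,245) and (335,250). I shut the fingers, go behind it and come down.

{"name": "apply_moves", "arguments": {
  "moves": [
    [[0.025, 0, 0], 0],
    [[0.025, 0, 0], 0],
    [[0, 0, 0], 0],
    [[0, 0, 0], 0],
    [[0, 0, 0], 0]
  ],
  "hand": 0
}}

```text
time_s: 11.92
tcp_pos: [0.5104, -0.0573, 0.0936]
ee_rot: [[-0.187, -0.982, -0.001], [-0.982, 0.187, -0.0], [0.0, 0.001, -1.0]]
wrist_force: [-0.5, 0.2, -0.2]
gripper_width: 0.601
gripper_force: 0.0
```

{"name": "apply_moves", "arguments": {
  "moves": [
    [[0, 0, 0.02], 0],
    [[0, 0, 0.02], 0],
    [[0, 0, 0.015], 0],
    [[0, 0, 0], 0],
    [[0, 0, 0], 0]
  ]
}}

```text
time_s: 12.33
tcp_pos: [0.5103, -0.0568, 0.0386]
ee_rot: [[-0.185, -0.983, -0.002], [-0.983, 0.185, -0.001], [0.001, 0.002, -1.0]]
wrist_force: [1.1, -0.1, 0.8]
gripper_width: 0.22
gripper_force: 0.0
```

{"name": "apply_moves", "arguments": {
  "moves": [
    [[0, 0, 0], 0],
    [[0, 0, 0], 0]
  ]
}}

```text
time_s: 12.5
tcp_pos: [0.5115, -0.0569, 0.0403]
ee_rot: [[-0.186, -0.983, 0.002], [-0.983, 0.186, 0.0], [-0.001, -0.002, -1.0]]
wrist_force: [1.1, -0.1, -0.1]
gripper_width: 0.07
gripper_force: 0.0
```

{"name": "apply_moves", "arguments": {
  "moves": [
    [[0, 0, 0.01], 0],
    [[0, 0, 0.008], 0],
    [[0, 0, 0.004], 0],
    [[0, 0, 0], 0],
    [[0, 0, 0], 0]
  ]
}}

```text
time_s: 12.92
tcp_pos: [0.5102, -0.0575, 0.0168]
ee_rot: [[-0.187, -0.982, -0.001], [-0.982, 0.187, -0.0], [0.0, 0.001, -1.0]]
wrist_force: [0.5, -0.4, 0.2]
gripper_width: 0.006
gripper_force: 0.0
```

```bash
python3 -c "
from h import *
s=r.sense();print(s['time_s'],s['tcp_pos'],np.round(s['ee_rot'],4),s['wrist_force'],s['gripper_width'])
d=np.array([.1857,.9826]);n=np.array([-.9826,.1857]);v=np.array(s['tcp_pos'][:2])-[.5466,.1277];print('along frame x',v@d*1e3+44.3,'cross',v@n*1e3)"
```

```text
12.9167 [ 0.51019277 -0.05747105  0.01675405] [[-1.867e-01 -9.824e-01 -1.100e-03]
 [-9.824e-01  1.867e-01 -3.000e-04]
 [ 5.000e-04  1.100e-03 -1.000e+00]] [ 0.54883305 -0.37459847  0.18694141] 0.005979701760263027
along frame x -144.40990014506923 cross 1.3874822108405627
```

{"name": "apply_moves", "arguments": {
  "moves": [
    [[-0.002, -0.001, 0], 0],
    [[-0.002, 0, 0], 0],
    [[-0.002, 0, 0], 0],
    [[-0.002, 0, 0], 0],
    [[-0.002, 0, 0], 0]
  ]
}}

```text
time_s: 13.33
tcp_pos: [0.5135, -0.0474, 0.0174]
ee_rot: [[-0.187, -0.982, 0.0], [-0.982, 0.187, 0.0], [-0.0, -0.0, -1.0]]
wrist_force: [-0.1, 0.8, -0.4]
gripper_width: 0.006
gripper_force: 0.0
```

{"name": "apply_moves", "arguments": {
  "moves": [
    [[-0.003, 0, 0], 0],
    [[-0.003, 0, 0], 0],
    [[-0.003, 0, 0], 0],
    [[-0.003, 0, 0], 0],
    [[-0.003, 0, 0], 0]
  ]
}}

```text
time_s: 13.75
tcp_pos: [0.5162, -0.0327, 0.0173]
ee_rot: [[-0.187, -0.982, -0.0], [-0.982, 0.187, -0.0], [0.0, 0.0, -1.0]]
wrist_force: [-0.2, -0.8, 1.5]
gripper_width: 0.006
gripper_force: 0.3
```

{"name": "apply_moves", "arguments": {
  "moves": [
    [[-0.003, 0, 0], 0],
    [[-0.003, 0, 0], 0],
    [[-0.003, 0, 0], 0],
    [[-0.003, 0, 0], 0],
    [[-0.003, 0, 0], 0]
  ]
}}

```text
time_s: 14.17
tcp_pos: [0.519, -0.0179, 0.0173]
ee_rot: [[-0.187, -0.982, 0.0], [-0.982, 0.187, 0.0], [-0.0, -0.0, -1.0]]
wrist_force: [-0.7, -0.3, 0.6]
gripper_width: 0.006
gripper_force: 0.3
```

{"name": "apply_moves", "arguments": {
  "moves": [
    [[-0.003, 0, 0], 0],
    [[-0.003, 0, 0], 0],
    [[-0.003, 0, 0], 0],
    [[-0.003, 0, 0], 0],
    [[-0.003, 0, 0], 0]
  ]
}}

```text
time_s: 14.58
tcp_pos: [0.5218, -0.0032, 0.0172]
ee_rot: [[-0.187, -0.982, 0.0], [-0.982, 0.187, 0.0], [-0.0, -0.0, -1.0]]
wrist_force: [-0.2, -1.0, 0.9]
gripper_width: 0.006
gripper_force: 0.3
```

{"name": "apply_moves", "arguments": {
  "moves": [
    [[-0.003, 0, 0], 0],
    [[-0.003, 0, 0], 0],
    [[-0.003, 0, 0], 0],
    [[-0.003, 0, 0], 0],
    [[-0.003, 0, 0], 0]
  ]
}}

```text
time_s: 15.0
tcp_pos: [0.5246, 0.0115, 0.0172]
ee_rot: [[-0.187, -0.982, -0.0], [-0.982, 0.187, 0.0], [-0.0, 0.0, -1.0]]
wrist_force: [0.4, -0.8, 0.3]
gripper_width: 0.003
gripper_force: 0.3
```

```bash
python3 b.py s7 scene; python3 -c "
import cv2
f=cv2.imread('pics/s7.png');cv2.imwrite('pics/s7c.png',cv2.resize(f[130:230,150:290],None,fx=5,fy=5,interpolation=2))"
```

```text
scene [-0.2369 -0.8959  0.7828]
15.05 [0.5249 0.012  0.0173] [0.4339 0.0604 0.0997]
```

View pics/s7c.png

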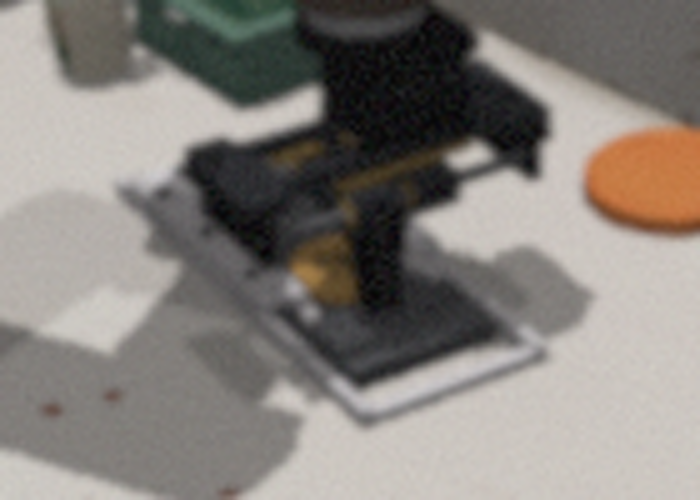

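The scene crop shows the shut fingers at (385,250) directly behind the die at (325,265), which is entering the mouth, flat. I continue.

{"name": "apply_moves", "arguments": {
  "moves": [
    [[-0.003, 0, 0], 0],
    [[-0.003, 0, 0], 0],
    [[-0.003, 0, 0], 0],
    [[-0.003, 0, 0], 0],
    [[-0.003, 0, 0], 0]
  ]
}}

```text
time_s: 15.47
tcp_pos: [0.5274, 0.0262, 0.0172]
ee_rot: [[-0.187, -0.982, -0.0], [-0.982, 0.187, -0.0], [0.0, 0.0, -1.0]]
wrist_force: [-0.3, -0.7, -0.2]
gripper_width: 0.005
gripper_force: 0.3
```

{"name": "apply_moves", "arguments": {
  "moves": [
    [[-0.003, 0, 0], 0],
    [[-0.003, 0, 0], 0],
    [[-0.003, 0, 0], 0],
    [[-0.003, 0, 0], 0],
    [[-0.003, 0, 0], 0]
  ]
}}

```text
time_s: 15.88
tcp_pos: [0.5302, 0.041, 0.0172]
ee_rot: [[-0.187, -0.982, 0.0], [-0.982, 0.187, 0.0], [-0.0, -0.0, -1.0]]
wrist_force: [1.0, -0.2, 0.4]
gripper_width: 0.008
gripper_force: 0.3
```

{"name": "apply_moves", "arguments": {
  "moves": [
    [[-0.003, 0, 0], 0],
    [[-0.003, 0, 0], 0],
    [[-0.003, 0, 0], 0],
    [[-0.003, 0, 0], 0],
    [[-0.003, 0, 0], 0]
  ]
}}

```text
time_s: 16.3
tcp_pos: [0.533, 0.0557, 0.0173]
ee_rot: [[-0.187, -0.982, 0.0], [-0.982, 0.187, 0.0], [-0.0, -0.0, -1.0]]
wrist_force: [0.2, -0.6, 0.1]
gripper_width: 0.007
gripper_force: 0.3
```

{"name": "apply_moves", "arguments": {
  "moves": [
    [[-0.002, 0, 0], 0],
    [[-0.002, 0, 0], 0],
    [[-0.002, 0, 0], 0],
    [[-0.002, 0, 0], 0],
    [[-0.002, 0, 0], 0]
  ]
}}

```text
time_s: 16.72
tcp_pos: [0.5348, 0.0654, 0.0173]
ee_rot: [[-0.187, -0.982, -0.0], [-0.982, 0.187, -0.0], [0.0, 0.0, -1.0]]
wrist_force: [0.9, 0.8, 0.5]
gripper_width: 0.003
gripper_force: 0.3
```

{"name": "apply_moves", "arguments": {
  "moves": [
    [[-0.0015, 0, 0], 0],
    [[-0.0015, 0, 0], 0],
    [[-0.0015, 0, 0], 0],
    [[-0.0015, 0, 0], 0],
    [[-0.0015, 0, 0], 0]
  ]
}}

```text
time_s: 17.13
tcp_pos: [0.5362, 0.0727, 0.0173]
ee_rot: [[-0.187, -0.982, -0.0], [-0.982, 0.187, -0.0], [0.0, 0.0, -1.0]]
wrist_force: [0.2, -0.7, 0.1]
gripper_width: 0.009
gripper_force: 0.3
```

{"name": "apply_moves", "arguments": {
  "moves": [
    [[-0.001, 0, 0], 0],
    [[-0.001, 0, 0], 0],
    [[-0.001, 0, 0], 0],
    [[-0.001, 0, 0], 0],
    [[-0.001, 0, 0], 0]
  ]
}}

```text
time_s: 17.55
tcp_pos: [0.5372, 0.0776, 0.0173]
ee_rot: [[-0.187, -0.982, 0.0], [-0.982, 0.187, 0.0], [-0.0, -0.0, -1.0]]
wrist_force: [-0.6, -0.6, 1.2]
gripper_width: 0.004
gripper_force: 0.2
```

{"name": "apply_moves", "arguments": {
  "moves": [
    [[-0.001, 0, 0], 0],
    [[-0.001, 0, 0], 0],
    [[-0.001, 0, 0], 0],
    [[-0.001, 0, 0], 0]
  ]
}}

```text
time_s: 17.88
tcp_pos: [0.5379, 0.0816, 0.0172]
ee_rot: [[-0.187, -0.982, -0.0], [-0.982, 0.187, 0.0], [0.0, 0.0, -1.0]]
wrist_force: [0.8, -1.8, 0.7]
gripper_width: 0.008
gripper_force: 0.1
```

{"name": "apply_moves", "arguments": {
  "moves": [
    [[-0.001, 0, 0], 0],
    [[-0.001, 0, 0], 0]
  ]
}}

```text
time_s: 18.05
tcp_pos: [0.5383, 0.0836, 0.0172]
ee_rot: [[-0.187, -0.982, 0.0], [-0.982, 0.187, 0.0], [-0.0, -0.0, -1.0]]
wrist_force: [-0.1, -0.1, -0.1]
gripper_width: 0.004
gripper_force: 0.0
```

{"name": "apply_moves", "arguments": {
  "moves": [
    [[-0.001, 0, 0], 0],
    [[-0.001, 0, 0], 0]
  ]
}}

```text
time_s: 18.22
tcp_pos: [0.5387, 0.0855, 0.0173]
ee_rot: [[-0.187, -0.982, 0.0], [-0.982, 0.187, -0.0], [0.0, -0.0, -1.0]]
wrist_force: [-0.3, 0.2, -0.2]
gripper_width: 0.011
gripper_force: 0.1
```

{"name": "apply_moves", "arguments": {
  "moves": [
    [[-0.001, 0, 0], 0],
    [[0, 0, 0], 0]
  ]
}}

```text
time_s: 18.38
tcp_pos: [0.539, 0.0866, 0.0173]
ee_rot: [[-0.187, -0.982, 0.0], [-0.982, 0.187, 0.0], [-0.0, -0.0, -1.0]]
wrist_force: [0.7, 0.8, 0.1]
gripper_width: 0.006
gripper_force: 0.0
```

{"name": "apply_moves", "arguments": {
  "moves": [
    [[-0.001, 0, 0], 0],
    [[0, 0, 0], 0]
  ]
}}

```text
time_s: 18.55
tcp_pos: [0.5391, 0.0875, 0.0173]
ee_rot: [[-0.187, -0.982, 0.0], [-0.982, 0.187, 0.0], [-0.0, -0.0, -1.0]]
wrist_force: [0.0, -0.7, 0.4]
gripper_width: 0.006
gripper_force: 0.0
```

```bash
python3 b.py s8 scene; python3 -c "
import cv2
f=cv2.imread('pics/s8.png');cv2.imwrite('pics/s8c.png',cv2.resize(f[130:220,150:270],None,fx=6,fy=6,interpolation=2))"
```

```text
scene [-0.2369 -0.8959  0.7828]
18.6 [0.539  0.0875 0.0172] [ 0.143  -0.9589 -0.2395]
```

View pics/s8c.png

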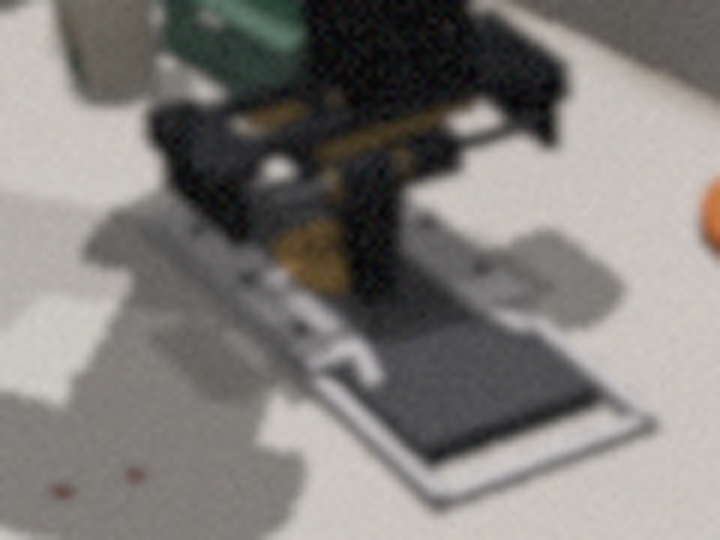

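{"name": "apply_moves", "arguments": {
  "moves": [
    [[-0.001, 0, 0], 0],
    [[0, 0, 0], 0]
  ]
}}

```text
time_s: 18.77
tcp_pos: [0.5392, 0.0884, 0.0172]
ee_rot: [[-0.187, -0.982, -0.0], [-0.982, 0.187, -0.0], [0.0, 0.0, -1.0]]
wrist_force: [0.7, 0.4, -0.0]
gripper_width: 0.009
gripper_force: 0.1
```

{"name": "apply_moves", "arguments": {
  "moves": [
    [[-0.0007, 0, 0], 0],
    [[0, 0, 0], 0]
  ]
}}

```text
time_s: 18.93
tcp_pos: [0.5393, 0.089, 0.0172]
ee_rot: [[-0.187, -0.982, -0.0], [-0.982, 0.187, -0.0], [0.0, 0.0, -1.0]]
wrist_force: [-0.4, 0.2, 0.2]
gripper_width: 0.004
gripper_force: 0.1
```

{"name": "apply_moves", "arguments": {
  "moves": [
    [[-0.0008, 0, 0], 0],
    [[0, 0, 0], 0]
  ]
}}

```text
time_s: 19.1
tcp_pos: [0.5395, 0.0899, 0.0172]
ee_rot: [[-0.187, -0.982, 0.0], [-0.982, 0.187, 0.0], [-0.0, -0.0, -1.0]]
wrist_force: [0.2, 0.7, -1.2]
gripper_width: 0.005
gripper_force: 0.2
```

{"name": "apply_moves", "arguments": {
  "moves": [
    [[-0.0008, 0, 0], 0],
    [[0, 0, 0], 0]
  ]
}}

```text
time_s: 19.27
tcp_pos: [0.5397, 0.0907, 0.0172]
ee_rot: [[-0.187, -0.982, 0.0], [-0.982, 0.187, 0.0], [-0.0, -0.0, -1.0]]
wrist_force: [0.7, 0.7, 0.4]
gripper_width: 0.003
gripper_force: 0.1
```

Forces are near zero, so touch alone can't tell whether it has dropped. I back off, lift and look from above the pocket.

{"name": "apply_moves", "arguments": {
  "moves": [
    [[0.004, 0, 0], 0],
    [[0.002, 0, -0.01], 0],
    [[0, 0, -0.03], 0],
    [[-0.015, 0, -0.035], 0],
    [[-0.03, 0, -0.005], 0]
  ]
}}

```text
time_s: 19.68
tcp_pos: [0.5497, 0.1283, 0.1039]
ee_rot: [[-0.189, -0.982, 0.009], [-0.982, 0.189, 0.003], [-0.005, -0.008, -1.0]]
wrist_force: [0.7, 0.4, 0.4]
gripper_width: 0.003
gripper_force: 0.0
```

{"name": "apply_moves", "arguments": {
  "moves": [
    [[0, 0, 0], 0],
    [[0, 0, 0], 0],
    [[0, 0, 0], 0]
  ]
}}

```text
time_s: 19.93
tcp_pos: [0.5462, 0.1285, 0.0972]
ee_rot: [[-0.187, -0.982, -0.001], [-0.982, 0.187, -0.0], [0.0, 0.001, -1.0]]
wrist_force: [-0.8, -0.0, 0.1]
gripper_width: 0.008
gripper_force: 0.0
```

```bash
python3 b.py w9 wrist die
python3 - <<'E'
from ortho import *
f=ortho("w9",.014,(.47,.62),(-.02,.2),3500);cv2.imwrite("pics/o9.png",f)
E
```

```text
wrist [0.5306 0.053  0.2588]
die 0.89 [283.4 213.3] [0.5446 0.1329] e [0.5306 0.053  0.2588] d [ 0.0517  0.2946 -0.9542]
 cut die 0.93 279.7 211.7 4092 [0.5467 0.1279] d [ 0.0619  0.2877 -0.9557]
20.0833 [0.5462 0.1279 0.0966] [-0.2245  0.2399 -0.7195]
```

View pics/o9.png

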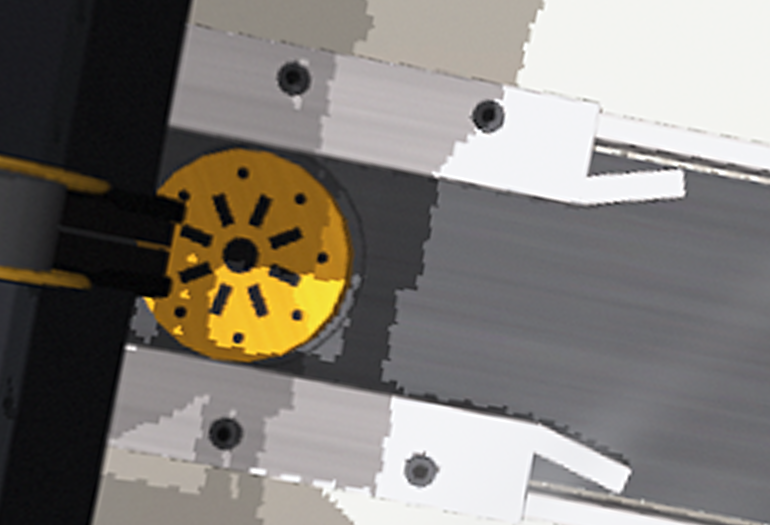

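The rectified view shows the die at (240,255), with a crescent of pocket wall about 4 mm wide only on its rear side (350–365, 280). That looks dropped and resting against the far wall. I check the top's height from its apparent size.

```bash
cat > d.py <<'E'
from h import *
import sys
from scipy.optimize import least_squares
p=dict(np.load(f"pics/{sys.argv[1]}.npz"));p["fish"]=True
h=cv2.cvtColor(p["frame"],cv2.COLOR_BGR2HSV);m=((h[...,0]>12)&(h[...,0]<34)&(h[...,1]>120)&(h[...,2]>50)).astype(np.uint8)
k=np.zeros_like(m);cv2.circle(k,(int(sys.argv[2]),int(sys.argv[3])),48,1,-1);m&=k
m=cv2.morphologyEx(m,cv2.MORPH_OPEN,np.ones((3,3)))
c=max(cv2.findContours(m,0,1)[0],key=cv2.contourArea);hl=cv2.convexHull(c)[:,0].astype(float)
hl=hl[hl[:,1]<float(sys.argv[4])]
for z in (.014,.018,.020,.022,.024):
    w=np.array([atz(p,x,z)[:2] for x in hl])
    f=least_squares(lambda q:np.hypot(*(w-q[:2]).T)-q[2],[w[:,0].mean(),w[:,1].mean(),.03],loss="soft_l1",f_scale=.0005)
    print(z,f.x.round(4),"rms mm",round(1e3*np.std(f.fun),2),len(hl))
E
echo w9;python3 d.py w9 281 212 225; echo "w6 (on plate, top z 24)";python3 d.py w6 289 215 225
```

```text
w9
0.014 [0.5468 0.1297 0.0301] rms mm 0.29 23
0.018 [0.5465 0.1285 0.0296] rms mm 0.28 23
0.02 [0.5464 0.1278 0.0294] rms mm 0.28 23
0.022 [0.5463 0.1272 0.0291] rms mm 0.28 23
0.024 [0.5461 0.1266 0.0289] rms mm 0.27 23
w6 (on plate, top z 24)
0.014 [ 0.5188 -0.0044  0.0306] rms mm 0.26 19
0.018 [ 0.5186 -0.0057  0.0301] rms mm 0.26 19
0.02 [ 0.5185 -0.0063  0.0298] rms mm 0.26 19
0.022 [ 0.5184 -0.007   0.0296] rms mm 0.25 19
0.024 [ 0.5183 -0.0076  0.0293] rms mm 0.25 19
```

{"name": "apply_moves", "arguments": {
  "moves": [
    [[-0.02, 0, -0.03], 0],
    [[-0.025, 0, -0.01], 0],
    [[0, 0, 0], 0],
    [[0, 0, 0], 0],
    [[0, 0, 0], 0]
  ]
}}

```text
time_s: 20.5
tcp_pos: [0.5543, 0.1722, 0.1361]
ee_rot: [[-0.187, -0.982, -0.003], [-0.982, 0.187, -0.001], [0.002, 0.002, -1.0]]
wrist_force: [-0.9, 0.1, -0.6]
gripper_width: 0.002
gripper_force: 0.0
```

```bash
python3 b.py w10 wrist die tart_dish round_cutter| cut -c1-90
python3 - <<'E'
from ortho import *
f=ortho("w10",.014,(.48,.61),(.05,.21),4500);cv2.imwrite("pics/o10.png",f)
E
```

```text
wrist [0.539  0.0969 0.2978]
die 0.9 [283.2 153.6] [0.5442 0.1321] e [0.539  0.0969 0.2978] d [ 0.0173  0.1174 -0.9929]
 cut die 0.72 280.2 153.3 3634 [0.5466 0.1302] d [ 0.0263  0.1149 -0.993 ]
20.85 [0.5551 0.1726 0.1369] [ 0.2588 -0.0407 -0.8427]
```

View pics/o10.png

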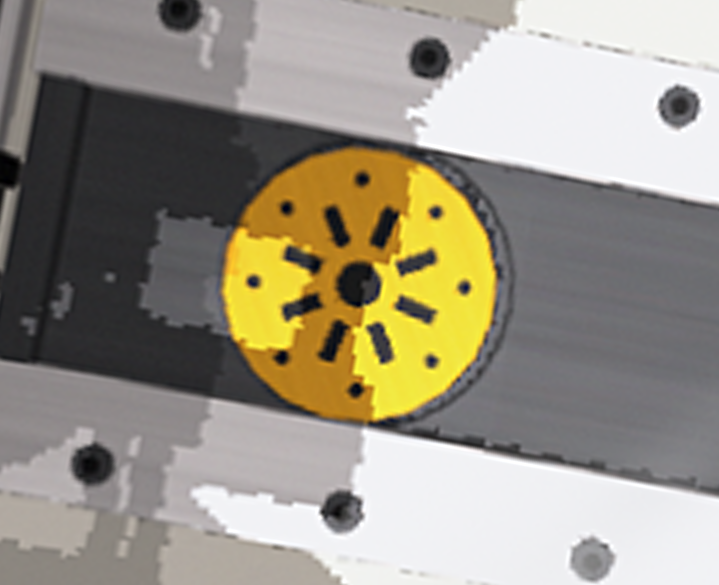

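From ahead, the die at (360,284) sits inside the pocket circle, flush at its leading side (222,284). A 3.8 mm crescent shows behind it at (497–514,290), matching the 4 mm clearance. Its apparent size fits a top about 6 mm above the plate. It is home and flat, so I hand in.

```bash
python3 d.py w10 281 153 400 | sed -n 3,5p; python3 -c "
from station import r
print(r.finish_job())"
```

```text
0.02 [0.5467 0.1295 0.0298] rms mm 0.14 34
0.022 [0.5467 0.1293 0.0295] rms mm 0.14 34
0.024 [0.5466 0.1291 0.0293] rms mm 0.14 34
the job is handed in; nothing more can be done
None
```

The die was set on the loading end, let go, and pushed along the plate into the pocket, and the job is handed in at about 21 s. I never felt a clear drop, so "home and flat" is judged from the pictures: the die sits inside the pocket circle with a 3.8 mm rear gap. Height from its apparent size was less certain: two estimates fit a die fully dropped, while the last fit, printed as I handed in, was ambiguous. The dish and ring were never approached, but I did not re-check them at the end.

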